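Fit the blue lamp module in the bench light source

TASK

Fit the blue lamp module from the tray in the bench light source: slide the dust shutter open to its end stop, put the module's lugs through the entry gaps of the socket underneath, push it down against its spring and twist it a quarter turn clockwise (seen from above) to the stop. Finish while still holding it: keep the grip bar gripped and the module pressed down fully home, its collar flush on the housing, so that I can tighten the lock screw. Leave the orange module and the other things on the bench where they are.

Things in the scene. Friction and masses are not known exactly. Their poses are not given: they have to be found in the camera images.
- light_source: White bench light source, fixed, 130 (x) x 190 (y) x 85 mm high; origin under its centre, z up. Front (-x): dark panel with light outlet and dimmer, knurled lock screw left of it. Its flat top is the deck. Two guides on the deck run along y beside the socket, 7 mm high, inner edges at x = -28.5 and +28.5 mm; the shutter slides between them.
- socket (a point): Centre of the bayonet socket's mouth, level with the deck, at (0, 38, 85) mm in the light_source frame, same axes; under the shutter at first. Bore 34 mm wide in a flat steel rim on which the collar comes to rest. Two entry gaps in the rim, 10 mm wide, at +x and -x of this point: a module enters only with lugs and grip bar along this x axis, either way round.
- contact_plate (a joint): Sprung brass plate in the socket, 24 mm below the deck; m pressed down. A module let in rests on it, collar 10 mm above the deck; pushing takes 4 N, 10 N when flush (0.010). Only within 2.5 mm of flush can a module turn, only clockwise (yaw falls), to fixed stops at 1.57 rad, bar along the socket's y. There notches let it rise 4.5 mm if not pressed.
- shutter_tab (a point): Centre of the top of the shutter's black upright grip, 26.5 mm above the deck; axes as light_source. The grip is 10 mm thick (y), 30 mm long (x) and rises 19 mm above its foot. It stands on the middle of the shutter, a dark steel plate 54 mm (x) by 56 mm (y) with its top 4.5 mm above the deck, that covers the socket when closed.
- shutter (a joint): Slide of the shutter, m: 0 closed (grip straight over the socket), 0.056 fully open at the end stop; it opens along -y of the light_source. About 2.5 N of friction; it stays where it is left and starts closed or up to 10 mm open. A module's collar only clears it when it is open to the stop.
- module_tray: Grey tray with white rims, fixed, 106 mm (x) x 207 mm (y) x 31 mm high; origin under its centre. Two round pockets 45 mm wide, floors 8 mm above the bench, at y = +52 and -52 mm; an upright lamp module stands loosely in each, its grip bar up to 40 degrees off the tray's x axis. Which module is in which pocket changes.
- blue_module: The module to fit, 67 mm tall, 0.12 kg, upright in a pocket of the tray; origin at the centre of its lower end. Aluminium barrel 30 mm wide up to z = 34 mm, its lowest 9 mm tapering to 21 mm, with two brass lugs along +x and -x (6 mm wide, z = 18.5 to 24.5 mm, tips 20 mm from the axis). Half a turn gives the same shape.
- blue_collar (a point): On the blue module's axis, z = 34 mm above its origin, at the underside of its black knurled collar, 48 mm wide and 5 mm thick. It meets the socket point when the module is fully home.
- blue_grip (a point): Centre of the top of the blue module's grip bar, z = 67 mm above its origin. The blue bar is 40 mm long along the module's x (in line with the lugs), 14 mm thick along y and 28 mm high above the collar (z = 39 to 67 mm).
- orange_module: The other module, to be left in its pocket. Same shape and origin as the blue one, but with an orange grip bar.
- dropper_bottle: White dropper bottle with a blue pointed cap, 32 mm wide, 81 mm tall, loose on the bench left of the light source, to be left alone; origin under its centre.
- sample_vial: White screw-cap vial, 26 mm wide, 49 mm tall, loose on the bench beyond the tray, to be left alone; origin under its centre.
- petri_dish: Glass petri dish with lid, 100 mm wide, 18 mm high, loose on the bench right of the tray, to be left alone; origin under its centre.

How it is judged:
On the way, in this order (a step that is already met when the one before it is completed fails the run):
1. the shutter is open to its end stop (within 3 mm) (value of joint shutter above 0.053 m), for 0.2 s.
2. the blue module stands in the socket, its lugs in the entry gaps (value of joint shutter above 0.053 m and horizontal distance between blue_collar and socket below 0.004 m and z of blue_collar in the frame of socket below 0.0125 m), for 0.1 s.
At the end, for the whole second after the job is handed in: Shutter within 3 mm of its stop; blue module at rest, upright, within 4 mm of the socket's axis, grip bar within 0.17 rad of the socket's y axis, collar held within 2.5 mm of flush, fingers gripping it with over 2 N; orange module within 10 mm of its start (value of joint shutter above 0.053 m and horizontal distance between blue_collar and socket below 0.004 m and z of blue_collar in the frame of socket between -0.003 and 0.0025 m and angle between the x axis of blue_module and the y axis of socket, either way round below 0.17 rad and angle between blue_module's own z axis and vertical below 0.1 rad and contact force between the fingers and blue_module above 2 N and linear speed of blue_module below 0.02 m/s and distance of orange_module from where it was at the start of the episode below 0.01 m); the arm keeps its last pose, push and grip.
It fails at once if the orange module is shifted by more than 30 mm or knocked over (distance of orange_module from where it was at the start of the episode above 0.03 m or angle between orange_module's own z axis and vertical above 0.5 rad).
It fails at once if the dropper bottle is shifted by more than 30 mm or knocked over (distance of dropper_bottle from where it was at the start of the episode above 0.03 m or angle between dropper_bottle's own z axis and vertical above 0.5 rad).
It fails at once if the vial is shifted by more than 30 mm or knocked over (distance of sample_vial from where it was at the start of the episode above 0.03 m or angle between sample_vial's own z axis and vertical above 0.5 rad).
It fails at once if the petri dish is shifted by more than 30 mm or knocked over (distance of petri_dish from where it was at the start of the episode above 0.03 m or angle between petri_dish's own z axis and vertical above 0.5 rad).
It also fails if it takes over 62 s, if anything falls off the work surface, if the arm or the gripper's body presses on something with over 40 N, if the wrist force passes 120 N, or if a joint passes its speed limit or range.

ROBOT

A 6-joint arm with a two-finger parallel gripper is mounted at the origin on a cart in front of the work surface, level with it; the furniture and walls round the work are solid. World frame = base frame: x ahead of the robot, y to its left, z up, the work surface at z = 0. Lengths are in m, angles in rad, forces in N, time in s.
With the tool pointing down it reaches from about 0.35 to 0.775 m from the base axis. Payload 7.3 kg.
Tool frame: the origin (TCP) lies on the centre line of the jaws, within the pads' length; the fingertips stand r.tips_ahead ahead of it and the grasp point (between the pads) is the TCP (r.tips_ahead is the distance from the TCP to the fingertips, in m); z points along the fingers, y is the line along which they close (so a half turn about z gives the same grasp; the last joint's range is limited). The gripper opens to 92 mm and grips with 3 to 60 N. Pads are 19 mm wide; open, the fingers measure 130 mm over their backs; the gripper's body (75 mm by 190 mm) begins 47 mm behind the grasp point.
Start: joints at [-1.275, 0.342, 1.524, -0, 1.275, -0.146], TCP at [0.224, -0.475, 0.246] pointing down, gripper open.
Joint ranges: [-2.53, 2.53], [-0.77, 2.02], [0.04, 2.7], [-1, 4.14], [0.28, 2.66], [-3.11, 3.11]. Speed limits (rad/s): [2.57, 2.57, 3.14, 3.14, 3.14, 3.14].

INTERFACE

Orientations are given as [roll, pitch, yaw] about the fixed x, y, z axes, in that order (R = Rz(yaw) Ry(pitch) Rx(roll)).
In Python, from plant import r gives the robot as it stands.
- The arm moves only by the shell command python3 shift.py 'ROWS' [FORCE]. ROWS is a JSON list of rows, 1 to 5 of them, each of 7 numbers: dx, dy, dz in m, then a rotation vector rx, ry, rz in rad, then the finger opening in m; each row shifts and turns the commanded pose from where the row before left it, along the tool's axes as they then stand; what a row does not reach is not made up. A row lasts 1/10 s, in which the tool goes at most 0.05 m and 0.15 rad, less where a joint would pass 70% of its speed; a pose out of reach is approached as far as the arm can. The fingers move at their own pace and stop on an object; FORCE is the grip in N (left out, the last holds). Time passes only in rows, so rows that do not move let the fingers close. It prints the time, the measured TCP pose, the force, the opening and the grip force at its end.
- r.state(): the state, without advancing time (a new reading comes with each control period).
- r.capture(name): name is "scene" or "top"; returns a dict with "color" (420x560x3 uint8, red, green, blue), "vertical_fov" (degrees; the focal length in pixels is half the picture's height over the tangent of half this angle, whatever the lens; pixels are square), "cx", "cy" (the principal point, pixels), "extrinsics" (4x4, takes a point from camera to world coordinates). Camera axes: x right, y down, z forward; pixel columns grow to the right and rows downward; lengths in m; the calibration is good to about 2 mm. A picture is of the moment at which its call begins. There is no depth.
- r.finish_job(): hands the job in; it is judged then, once.
The state is a dict: "clock": time; "q": joint angles; "qd": joint speeds; "joint_torque": joint torques, N m; "tool_pos": TCP position; "ee_rot": TCP orientation; "wrist_force": force on the tool from outside, world axes, zero at the start; "moment": the same for the moment, N m; "gripper_width": finger opening in m; "grasp_force": force on a finger pad.
Only numpy, scipy, OpenCV 4.12 (cv2) and the standard library are available. Lean on these libraries where they do the work, as an engineer would, in place of code of your own. Each camera call takes 0.05 s, during which the arm holds its last target. There are 200 camera calls.

## Working session

There is one attempt and no reset: what is moved stays moved. The work goes in short steps, Python scripts to look and compute and a shell command to move; the robot and the scene stay as the last step left them, time stands still between calls to the robot, and variables do not carry over. Pictures are saved under pics/ and viewed, at most 10 in all, crops included, and the job is handed in when it is done.

```bash
ls; mkdir -p pics
cat > h.py <<'E'
import numpy as np,cv2
from plant import r
def cap(n):
    d=r.capture(n); return d
def ray(d,u,v):
    f=210/np.tan(np.radians(d["vertical_fov"])/2)
    E=np.array(d["extrinsics"]); c=np.array([(u-d["cx"])/f,(v-d["cy"])/f,1])
    return E[:3,3],E[:3,:3]@c
def onz(d,u,v,z):
    o,k=ray(d,u,v); return o+k*(z-o[2])/k[2]
def proj(d,p):
    f=210/np.tan(np.radians(d["vertical_fov"])/2)
    E=np.array(d["extrinsics"]); c=E[:3,:3].T@(np.array(p)-E[:3,3])
    return c[0]/c[2]*f+d["cx"],c[1]/c[2]*f+d["cy"]
E
python3 - <<'E'
from h import *
for n in("scene","top"):
    d=cap(n); cv2.imwrite(f"pics/{n}0.png",d["color"][:,:,::-1]); np.save(f"pics/{n}0.npy",d,allow_pickle=True)
    print(n,np.round(d["extrinsics"],3),d["vertical_fov"],d["cx"],d["cy"])
s=r.state();print(r.tips_ahead,s["tool_pos"],s["ee_rot"],s["clock"],s["wrist_force"])
E
```

```text
pics
plant.py
shift.py
scene [[-0.58  -0.405  0.707 -0.467]
 [-0.815  0.3   -0.496  0.658]
 [-0.011 -0.864 -0.504  0.821]
 [ 0.     0.     0.     1.   ]] 55.673567600484084 291.01461931137334 208.62871711182547
top [[-0.007 -0.997  0.074  0.406]
 [-1.     0.008  0.01  -0.031]
 [-0.01  -0.074 -0.997  1.373]
 [ 0.     0.     0.     1.   ]] 46.75540459236506 283.0792957049097 213.85450428096436
0.019 [ 0.22437358 -0.47426567  0.24509583] [-3.14018787e+00 -1.84283392e-04  4.41799877e-01] 0.1 [-0.05131377  0.10178721 -0.66869808]
```

View pics/scene0.png

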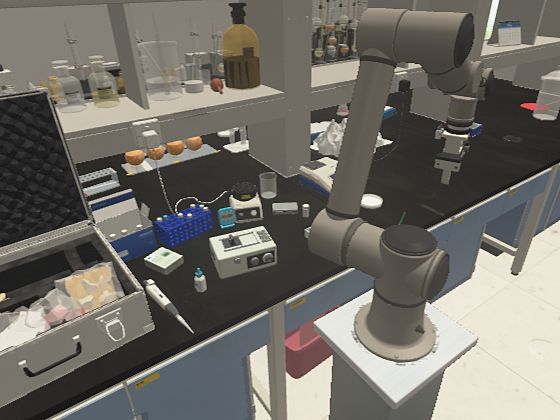

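View pics/top0.png

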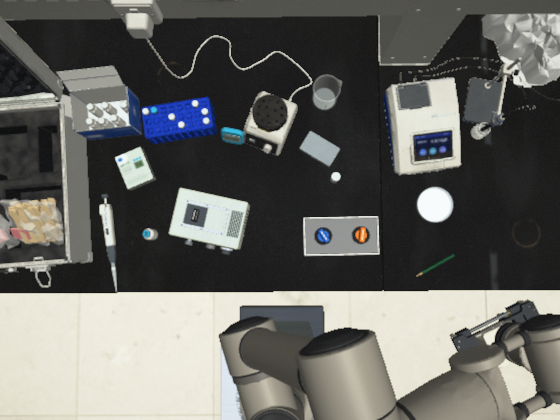

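The scene view shows the light source at about (243,252), with the tray hidden behind the arm. The top view shows the light source at (210,219) with the shutter at about (195,214), the blue module at (323,236), and the orange one at (361,235).

Run:
```python
from h import *
d=np.load("pics/top0.npy",allow_pickle=True).item(); im=d["color"]
a=cv2.resize(im[180:262,160:260],None,fx=6,fy=6,interpolation=cv2.INTER_CUBIC)
b=cv2.resize(im[210:262,298:385],None,fx=6,fy=6,interpolation=cv2.INTER_CUBIC)
cv2.imwrite("pics/c1.png",a[:,:,::-1]); cv2.imwrite("pics/c2.png",b[:,:,::-1])
hsv=cv2.cvtColor(im,cv2.COLOR_RGB2HSV)
def blob(m,x0,x1,y0,y1):
    k=np.zeros(m.shape,np.uint8);k[y0:y1,x0:x1]=m[y0:y1,x0:x1].astype(np.uint8)*255
    c=max(cv2.findContours(k,0,2)[0],key=cv2.contourArea); return c,k
H,S,V=[hsv[:,:,i].astype(int) for i in range(3)]
def bar(name,m,x0,x1,z):
    c,k=blob(m,x0,x1,220,255)
    kk=np.zeros_like(k);cv2.drawContours(kk,[c],-1,255,-1)
    v,u=np.nonzero(kk&k)
    P=np.array([onz(d,a,b,z)[:2] for a,b in zip(u,v)]);e=P-P.mean(0)
    w,q=np.linalg.eigh(e.T@e/len(e));ax=q[:,1]
    print(name,len(P),P.mean(0),np.sqrt(w*12),np.degrees(np.arctan2(ax[1],ax[0])))
bar("blue",(H>95)&(H<130)&(S>110)&(V>60),305,342,.075)
bar("orange",(H<20)&(S>120)&(V>80),345,378,.075)
# light source deck
g=(V>120)&(S<60)
c,k=blob(g,160,258,180,256)
rc=cv2.minAreaRect(c.astype(np.float32));print("ls px",rc, "hull",cv2.boxPoints(rc).tolist())
P=np.array([onz(d,*p,.085)[:2] for p in cv2.convexHull(c)[:,0]],np.float32)
R=cv2.minAreaRect(P);print("ls",R)
c,k=blob((V>90)&(S<60),298,384,210,262)
P=np.array([onz(d,*p,.031)[:2] for p in cv2.convexHull(c)[:,0]],np.float32)
print("tray",cv2.minAreaRect(P))
```

```text
blue 128 [ 0.44450715 -0.12497503] [0.02971069 0.03677465] -145.91636073653314
orange 127 [ 0.4464413  -0.22556612] [0.02856637 0.03768869] 174.08426890523342
ls px ((208.31588745117188, 220.54693603515625), (73.92552185058594, 53.61724090576172), 12.26477336883545) hull [[166.50180053710938, 238.89169311523438], [177.89169311523438, 186.49819946289062], [250.12997436523438, 202.20217895507812], [238.74008178710938, 254.59567260742188]]
ls ((0.48641785979270935, 0.17965355515480042), (0.19667774438858032, 0.14263242483139038), 77.2712173461914)
tray ((0.4455372095108032, -0.17749452590942383), (0.20919044315814972, 0.10749189555644989), 89.58836364746094)
```

View pics/c1.png

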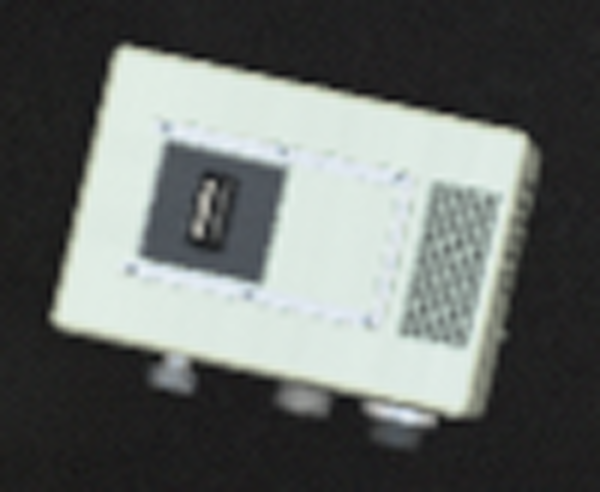

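View pics/c2.png

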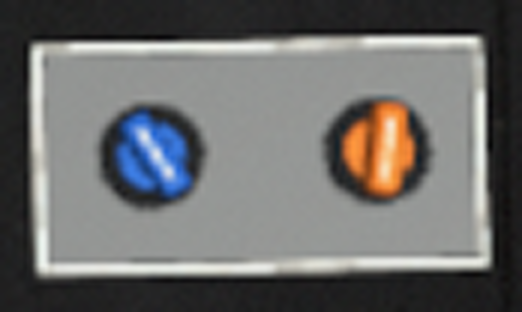

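The crops show the shutter plate with crop corners (165,143), (287,166), (262,284) and (140,256). The grip is near (212,210), and the deck corners are near (120,43) and (52,325). The blue bar runs from (130,118) to (180,190).

Run:
```python
from h import *
d=np.load("pics/top0.npy",allow_pickle=True).item()
C=lambda u,v,z:onz(d,(u-2.5)/6+160,(v-2.5)/6+180,z)[:2]
q=[C(*p,.0895) for p in [(165,143),(287,166),(262,284),(140,256)]]
print("plate c",np.mean(q,0),[np.linalg.norm(q[i]-q[i-1]) for i in range(4)])
print("grip",C(212,210,.1115))
q=[C(*p,.085) for p in [(120,43),(528,133),(478,415),(52,325)]]
print("deck",np.mean(q,0),[np.linalg.norm(q[i]-q[i-1]) for i in range(4)],[np.degrees(np.arctan2(*(q[i]-q[i-1])[::-1])) for i in range(4)])
y=np.radians(-12.4);x_=np.array([np.cos(y),np.sin(y)]);y_=np.array([-x_[1],x_[0]])
c=q[0]-65*x_*.001-95e-3*y_; c2=q[3]+65e-3*x_-95e-3*y_
print("centre from left corners",c,c2,"socket",(c+c2)/2+.038*y_)
```

```text
plate c [0.50112766 0.21429932] [np.float64(0.051199766433935534), np.float64(0.05523911261022529), np.float64(0.053309399033280656), np.float64(0.05556305940706232)]
grip [0.50045027 0.21074031]
deck [0.49394028 0.17924327] [np.float64(0.12883032291349578), np.float64(0.18675243392528842), np.float64(0.12678027081931054), np.float64(0.19322892965075616)] [np.float64(-13.054108450894255), np.float64(-102.94416578874949), np.float64(169.86649009568436), np.float64(77.7088771225458)]
centre from left corners [0.49354902 0.17856934] [0.49501543 0.1797528 ] socket [0.50244217 0.21627462]
```

```bash
A='[[0,0,0,0,0,-0.15,0.06],[0,0,0,0,0,-0.15,0.06],[0,0,0,0,0,-0.15,0.06],[0,0,0,0,0,-0.15,0.06],[0,0,0,0,0,-0.15,0.06]]' >/dev/null
python3 shift.py '[[0,0,0,0,0,-0.15,0.06],[0,0,0,0,0,-0.15,0.06],[0,0,0,0,0,-0.15,0.06],[0,0,0,0,0,-0.15,0.06],[0,0,0,0,0,-0.15,0.06]]'
python3 shift.py '[[0,0,0,0,0,-0.15,0.06],[0,0,0,0,0,-0.15,0.06],[0,0,0,0,0,-0.15,0.06],[0,0,0,0,0,-0.15,0.06],[0,0,0,0,0,-0.15,0.06]]'
python3 shift.py '[[0,0,0,0,0,-0.15,0.06],[0,0,0,0,0,-0.15,0.06],[0,0,0,0,0,-0.15,0.06],[0,0,0,0,0,-0.15,0.06],[0,0,0,0,0,-0.15,0.06]]'
python3 shift.py '[[0,0,0,0,0,-0.15,0.06],[0,0,0,0,0,-0.08,0.06]]'
python3 shift.py '[[-0.008,0.0487,0,0,0,0,0.06],[-0.008,0.0487,0,0,0,0,0.06],[-0.008,0.0487,0,0,0,0,0.06],[-0.008,0.0487,0,0,0,0,0.06],[-0.008,0.0487,0,0,0,0,0.06]]'
python3 shift.py '[[-0.008,0.0487,0,0,0,0,0.06],[-0.008,0.0487,0,0,0,0,0.06],[-0.008,0.0487,0,0,0,0,0.06],[-0.008,0.0487,0,0,0,0,0.06],[-0.008,0.0487,0,0,0,0,0.06]]'
```

```text
clock: 0.6
tool_pos: [0.2244, -0.4744, 0.2453]
ee_rot: [-3.141, -0.001, 1.198]
wrist_force: [0.1, 0.5, 0.2]
gripper_width: 0.0609
grasp_force: 0.0
clock: 1.1
tool_pos: [0.2244, -0.4744, 0.2453]
ee_rot: [3.141, -0.001, 1.948]
wrist_force: [-0.4, 0.5, 0.0]
gripper_width: 0.0601
grasp_force: 0.0
clock: 1.6
tool_pos: [0.2244, -0.4744, 0.2453]
ee_rot: [3.141, -0.001, 2.698]
wrist_force: [-0.2, 0.8, -0.2]
gripper_width: 0.0601
grasp_force: 0.0
clock: 1.8
tool_pos: [0.2244, -0.4744, 0.2453]
ee_rot: [3.141, -0.0, 2.927]
wrist_force: [0.4, -0.3, -0.2]
gripper_width: 0.06
grasp_force: 0.0
clock: 2.3
tool_pos: [0.3168, -0.2437, 0.2455]
ee_rot: [3.141, -0.0, 2.921]
wrist_force: [1.2, -0.9, -0.7]
gripper_width: 0.0597
grasp_force: 0.0
clock: 2.8
tool_pos: [0.4089, -0.0147, 0.2457]
ee_rot: [-3.141, 0.0, 2.922]
wrist_force: [0.1, -0.8, 0.2]
gripper_width: 0.0602
grasp_force: 0.0
```

```bash
python3 shift.py '[[-0.008,0.048,0,0,0,0,0.06],[-0.008,0.048,0,0,0,0,0.06],[-0.008,0.048,0,0,0,0,0.06],[-0.008,0.048,0,0,0,0,0.06],[-0.008,0.048,0,0,0,0,0.06]]'
python3 shift.py '[[0,0,0.04,0,0,0,0.06],[0,0,0.04,0,0,0,0.06],[0,0,0.034,0,0,0,0.06],[0,0,0.02,0,0,0,0.06],[0,0,0,0,0,0,0.06]]'
python3 shift.py '[[0,0,0,0,0,0,0.0],[0,0,0,0,0,0,0.0],[0,0,0,0,0,0,0.0],[0,0,0,0,0,0,0.0],[0,0,0,0,0,0,0.0]]' 10
python3 - <<'E'
from h import *
cv2.imwrite("pics/s1.png",cv2.resize(cap("scene")["color"][190:300,170:320,::-1],None,fx=5,fy=5))
E
```

```text
clock: 3.3
tool_pos: [0.5003, 0.2108, 0.2453]
ee_rot: [-3.141, -0.0, 2.922]
wrist_force: [1.5, -1.0, -0.7]
gripper_width: 0.0598
grasp_force: 0.0
clock: 3.8
tool_pos: [0.4991, 0.2088, 0.11]
ee_rot: [-3.14, -0.003, 2.922]
wrist_force: [0.8, -0.2, 0.7]
gripper_width: 0.0601
grasp_force: 0.0
clock: 4.3
tool_pos: [0.5002, 0.2087, 0.1118]
ee_rot: [3.142, 0.0, 2.922]
wrist_force: [-0.3, -0.3, -0.1]
gripper_width: 0.0248
grasp_force: 0.0
```

View pics/s1.png

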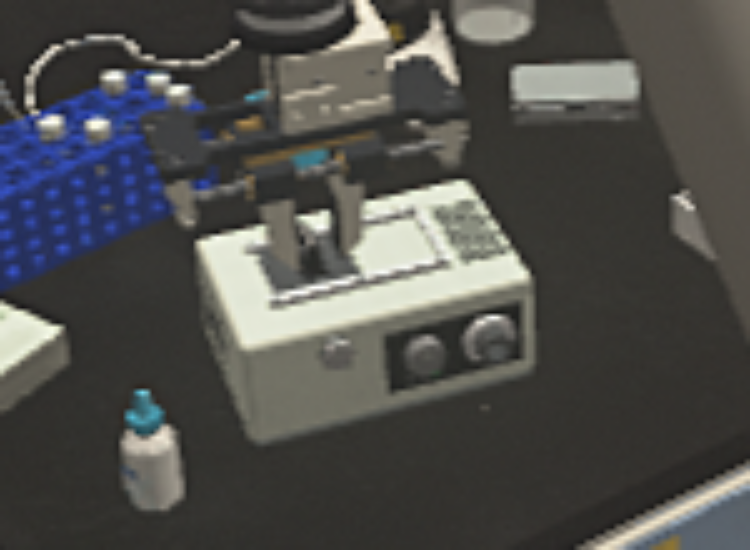

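The fingers straddle the tab, seen at about (315,250) in the crop. I'll close fully and slide.

```bash
python3 shift.py '[[0,0,0,0,0,0,0.0],[0,0,0,0,0,0,0.0],[0,0,0,0,0,0,0.0],[0,0,0,0,0,0,0.0]]' 20
python3 shift.py '[[0,-0.012,0,0,0,0,0],[0,-0.012,0,0,0,0,0],[0,-0.012,0,0,0,0,0],[0,-0.008,0,0,0,0,0],[0,0,0,0,0,0,0]]'
python3 shift.py '[[0,-0.006,0,0,0,0,0],[0,-0.005,0,0,0,0,0],[0,-0.004,0,0,0,0,0],[0,0,0,0,0,0,0],[0,0,0,0,0,0,0]]'
```

```text
clock: 4.75
tool_pos: [0.5002, 0.2089, 0.1118]
ee_rot: [3.141, 0.0, 2.922]
wrist_force: [-0.3, 2.5, 0.9]
gripper_width: 0.0098
grasp_force: 20.0
clock: 5.25
tool_pos: [0.4901, 0.1643, 0.1118]
ee_rot: [-3.141, -0.001, 2.921]
wrist_force: [-1.6, -1.5, 2.9]
gripper_width: 0.0096
grasp_force: 20.0
clock: 5.75
tool_pos: [0.4887, 0.1581, 0.1118]
ee_rot: [3.128, 0.002, 2.92]
wrist_force: [5.2, 39.3, -8.9]
gripper_width: 0.0209
grasp_force: 20.0
```

```bash
python3 shift.py '[[0,0.01,0,0,0,0,0.07],[0,0,0,0,0,0,0.07],[0,0,0,0,0,0,0.07],[0,0,0,0,0,0,0.07],[0,0,-0.02,0,0,0,0.07]]'
python3 shift.py '[[0,0,-0.04,0,0,0,0.06],[0,0,-0.04,0,0,0,0.06],[0,0,-0.04,0,0,0,0.06],[0.01,-0.048,0,0,0,0,0.06],[0.01,-0.048,0,0,0,0,0.06]]'
python3 shift.py '[[0.01,-0.048,0,0,0,-0.15,0.06],[0,-0.048,0,0,0,-0.15,0.06],[0,-0.04,0,0,0,-0.15,0.06],[0,0,0,0,0,-0.15,0.06],[0,0,0,0,0,-0.15,0.06]]'
python3 - <<'E'
from h import *
d=cap("top"); np.save("pics/top1.npy",d,allow_pickle=True)
a=cv2.resize(d["color"][180:262,160:260],None,fx=8,fy=8,interpolation=cv2.INTER_CUBIC)
cv2.imwrite("pics/t1.png",a[:,:,::-1][:600,:800])
E
```

```text
clock: 6.25
tool_pos: [0.4878, 0.1597, 0.1298]
ee_rot: [-3.139, -0.005, 2.921]
wrist_force: [0.4, -0.2, -0.1]
gripper_width: 0.0563
grasp_force: 0.0
clock: 6.75
tool_pos: [0.4489, 0.0704, 0.2528]
ee_rot: [-3.141, 0.003, 2.924]
wrist_force: [0.6, -0.6, -0.7]
gripper_width: 0.0599
grasp_force: 0.0
clock: 7.25
tool_pos: [0.4294, -0.0456, 0.2518]
ee_rot: [-3.141, -0.001, -2.668]
wrist_force: [0.5, 0.7, 0.2]
gripper_width: 0.06
grasp_force: 0.0
```

View pics/t1.png

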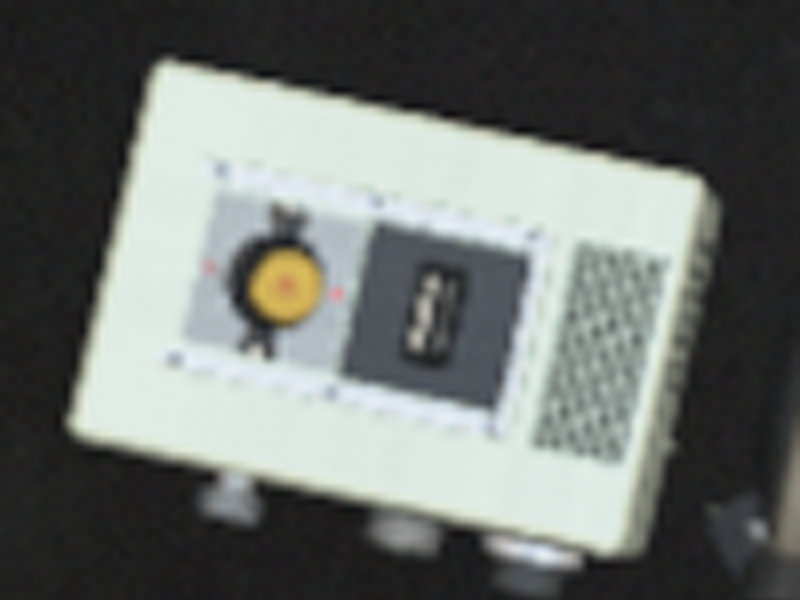

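Shutter is fully open. The red rim marks are at (210,267) and (336,293), and the entry gaps at (289,215) and (258,345). Both midpoints are near (273,280), which is the socket centre.

```bash
python3 shift.py '[[0,0,0,0,0,-0.12,0.06],[0.016,-0.037,0,0,0,0,0.06],[0.016,-0.037,0,0,0,0,0.06],[0,0,0.04,0,0,0,0.06],[0,0,0,0,0,0,0.06]]'
python3 - <<'E'
from h import *
d=np.load("pics/top1.npy",allow_pickle=True).item()
C=lambda u,v,z:onz(d,(u-3.5)/8+160,(v-3.5)/8+180,z)[:2]
for p in [(273.3,280),(273,280),(277,281)]: print(C(*p,.085))
a,b,c,e=C(210,267,.085),C(336,293,.085),C(289,215,.085),C(258,345,.085)
f=lambda w:np.degrees(np.arctan2(w[1],w[0]))
print(f(a-b)-90,f(c-e),np.linalg.norm(a-b)); q=[C(*p,.085) for p in[(165,60),(705,178),(625,553),(70,430)]]
print(f(q[0]-q[1])-90,f(q[3]-q[2])-90,np.linalg.norm(q[0]-q[3]))
s=r.state();print(s["tool_pos"],s["ee_rot"])
E
```

```text
clock: 7.8
tool_pos: [0.442, -0.123, 0.2082]
ee_rot: [3.134, -0.005, -2.555]
wrist_force: [-0.6, 1.0, -0.2]
gripper_width: 0.0602
grasp_force: 0.0
[0.50250781 0.2190073 ]
[0.50250861 0.21910737]
[0.50216407 0.21777104]
-12.09394450946536 -13.077609704251305 0.043039029093987026
-12.830827486051078 -12.85357894270652 0.1272121489724428
[ 0.44195639 -0.12299102  0.20818515] [ 3.13422663 -0.0047965  -2.5547483 ]
```

```bash
python3 shift.py '[[-0.001,-0.003,0.04,0,0,0,0.06],[0,0,0.04,0,0,0,0.06],[0,0,0.03,0,0,0,0.06],[0,0,0.02,0,0,0,0.06],[0,0,0.008,0,0,0,0.06]]'
python3 shift.py '[[0,0,0,0,0,0,0.0],[0,0,0,0,0,0,0.0],[0,0,0,0,0,0,0.0],[0,0,0,0,0,0,0.0],[0,0,0,0,0,0,0.0]]' 25
python3 shift.py '[[0,0,0,0,0,0,0.0],[0,0,0,0,0,0,0.0],[0,0,0,0,0,0,0.0],[0,0,0,0,0,0,0.0],[0,0,0,0,0,0,0.0]]' 40
```

```text
clock: 8.3
tool_pos: [0.4465, -0.1241, 0.0731]
ee_rot: [3.139, -0.002, -2.551]
wrist_force: [-0.2, -0.2, 0.2]
gripper_width: 0.0599
grasp_force: 0.0
clock: 8.8
tool_pos: [0.4475, -0.125, 0.0744]
ee_rot: [-3.14, 0.001, -2.55]
wrist_force: [0.3, -0.2, -0.2]
gripper_width: 0.0246
grasp_force: 0.0
clock: 9.3
tool_pos: [0.4474, -0.125, 0.074]
ee_rot: [-3.141, 0.0, -2.55]
wrist_force: [-0.2, 0.1, 5.3]
gripper_width: 0.0138
grasp_force: 40.0
```

```bash
python3 shift.py '[[0,0,-0.02,0,0,0,0],[0,0,-0.04,0,0,0,0],[0,0,-0.04,0,0,0.1,0],[0,0,-0.04,0,0,0.14,0],[0,0,-0.02,0,0,0.14,0]]'
python3 shift.py '[[0,0,0,0,0,0.14,0],[0,0,0,0,0,0.14,0],[0,0,0,0,0,0.1,0],[0,0,0,0,0,0.053,0],[0,0,0,0,0,0,0]]'
```

```text
clock: 9.8
tool_pos: [0.448, -0.1252, 0.2367]
ee_rot: [-3.139, 0.003, -2.936]
wrist_force: [0.4, -0.5, -2.2]
gripper_width: 0.0138
grasp_force: 40.0
clock: 10.3
tool_pos: [0.4469, -0.1247, 0.2333]
ee_rot: [3.141, -0.001, 2.92]
wrist_force: [-0.6, -0.0, -0.8]
gripper_width: 0.0134
grasp_force: 40.0
```

```bash
python3 shift.py '[[0.0026,0.0433,0,0,0,0,0],[0.0026,0.0433,0,0,0,0,0],[0.0026,0.0433,0,0,0,0,0],[0.0026,0.0433,0,0,0,0,0],[0.0026,0.0433,0,0,0,0,0]]'
python3 shift.py '[[0.0026,0.0433,0,0,0,0,0],[0.0026,0.0433,0,0,0,0,0],[0.0026,0.0433,0,0,0,0,0],[0,0,0.045,0,0,0,0],[0,0,0,0,0,0,0]]'
python3 shift.py '[[0,0,0,0,0,0,0],[0,0,0,0,0,0,0]]'
python3 - <<'E'
from h import *
d=cap("scene"); np.save("pics/s2.npy",d,allow_pickle=True)
u,v=map(int,proj(d,[.5,.2,.12]));print(u,v)
im=d["color"][v-50:v+50,u-66:u+66]
cv2.imwrite("pics/s2.png",cv2.resize(im,None,fx=6,fy=6,interpolation=cv2.INTER_CUBIC)[:,:,::-1])
t=np.array(r.state()["tool_pos"])
for n,p in dict(bot=t-[0,0,.066],collar=t-[0,0,.032],coltop=t-[0,0,.027],top=t+[0,0,.001],sock=[.5025,.2180,.085]).items(): 
    a,b=proj(d,p);print(n,(a-u+66)*6+2.5,(b-v+50)*6+2.5)
E
```

```text
clock: 10.8
tool_pos: [0.4819, 0.0909, 0.2335]
ee_rot: [-3.141, -0.0, 2.922]
wrist_force: [1.4, -0.4, -0.5]
gripper_width: 0.0136
grasp_force: 40.0
clock: 11.3
tool_pos: [0.4996, 0.2179, 0.1835]
ee_rot: [-3.136, -0.01, 2.924]
wrist_force: [-0.3, -0.3, -2.1]
gripper_width: 0.0135
grasp_force: 40.0
clock: 11.5
tool_pos: [0.5038, 0.2171, 0.1903]
ee_rot: [3.141, 0.002, 2.92]
wrist_force: [0.6, -0.1, -0.3]
gripper_width: 0.0136
grasp_force: 40.0
234 232
bot 367.5501555430798 306.51909201229455
collar 361.6753489558941 251.9346033593822
coltop 360.797673605492 243.77987358334923
top 355.8158197845138 197.4920614952382
sock 373.9052055017181 369.9626447550212
```

View pics/s2.png

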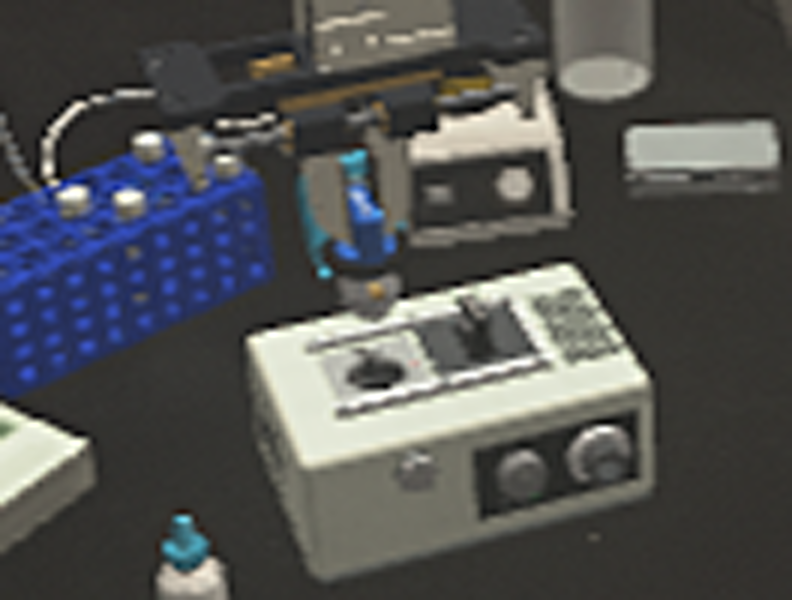

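The module hangs at (375,310) in the crop and the bore is at (376,374). Relative to prediction the module is about 2 mm to the right, so I correct for that and lower it part-way.

```bash
python3 shift.py '[[-0.001,0.0017,0.02,0,0,0,0],[0,0,0.01,0,0,0,0],[0,0,0.004,0,0,0,0],[0,0,0,0,0,0,0],[0,0,0,0,0,0,0]]'
python3 shift.py '[[0,0,0.01,0,0,0,0],[0,0,0.004,0,0,0,0],[0,0,0.004,0,0,0,0],[0,0,0,0,0,0,0],[0,0,0,0,0,0,0]]'
python3 - <<'E'
from h import *
d=cap("scene"); np.save("pics/s3.npy",d,allow_pickle=True)
u,v=map(int,proj(d,[.5,.2,.12]))
im=d["color"][v-35:v+40,u-50:u+50]
cv2.imwrite("pics/s3.png",cv2.resize(im,None,fx=8,fy=8,interpolation=cv2.INTER_CUBIC)[:,:,::-1])
print(r.state()["moment"])
E
```

```text
clock: 12.05
tool_pos: [0.5047, 0.219, 0.1555]
ee_rot: [3.141, 0.001, 2.92]
wrist_force: [0.5, -0.1, -1.4]
gripper_width: 0.0134
grasp_force: 40.0
clock: 12.55
tool_pos: [0.5043, 0.2191, 0.1367]
ee_rot: [-3.141, -0.0, 2.92]
wrist_force: [-0.0, 0.3, -0.3]
gripper_width: 0.0136
grasp_force: 40.0
[ 0.14377491 -0.12277353  0.02278657]
```

View pics/s3.png

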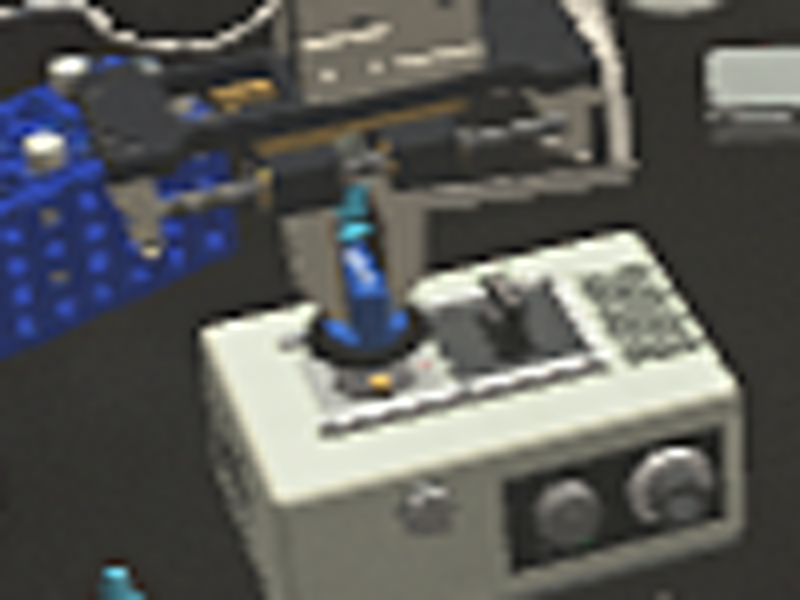

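Barrel is in the bore with no side force. The lug is at (380,382), just above the rim. I'll probe down gently.

```bash
python3 shift.py '[[0,0,0.003,0,0,0,0],[0,0,0,0,0,0,0]]'
python3 shift.py '[[0,0,0.003,0,0,0,0],[0,0,0,0,0,0,0]]'
python3 shift.py '[[0,0,0.002,0,0,0,0],[0,0,0,0,0,0,0]]'
```

```text
clock: 12.8
tool_pos: [0.5042, 0.219, 0.1335]
ee_rot: [-3.141, -0.0, 2.92]
wrist_force: [-0.3, -0.8, -1.1]
gripper_width: 0.0136
grasp_force: 40.0
clock: 13.0
tool_pos: [0.5041, 0.219, 0.1303]
ee_rot: [-3.141, -0.001, 2.92]
wrist_force: [-0.0, 0.5, -1.7]
gripper_width: 0.014
grasp_force: 40.0
clock: 13.2
tool_pos: [0.5042, 0.219, 0.1285]
ee_rot: [-3.141, -0.0, 2.92]
wrist_force: [0.3, 0.2, -1.6]
gripper_width: 0.0135
grasp_force: 40.0
```

```bash
python3 shift.py '[[0,0,0.003,0,0,0,0],[0,0,0,0,0,0,0]]'
python3 shift.py '[[0,0,0.003,0,0,0,0],[0,0,0,0,0,0,0]]'
python3 shift.py '[[0,0,0.003,0,0,0,0],[0,0,0,0,0,0,0]]'
python3 shift.py '[[0,0,0.002,0,0,0,0],[0,0,0,0,0,0,0]]'
```

```text
clock: 13.4
tool_pos: [0.5046, 0.2192, 0.126]
ee_rot: [3.141, 0.001, 2.92]
wrist_force: [-0.5, -0.3, 3.4]
gripper_width: 0.0138
grasp_force: 40.0
clock: 13.6
tool_pos: [0.5046, 0.2192, 0.123]
ee_rot: [3.141, 0.001, 2.92]
wrist_force: [-0.2, 1.2, 5.0]
gripper_width: 0.0139
grasp_force: 40.0
clock: 13.8
tool_pos: [0.5046, 0.2192, 0.1201]
ee_rot: [3.141, 0.001, 2.92]
wrist_force: [-0.8, -0.5, 6.4]
gripper_width: 0.0137
grasp_force: 40.0
clock: 14.0
tool_pos: [0.5047, 0.2191, 0.1184]
ee_rot: [3.141, 0.001, 2.92]
wrist_force: [-1.3, -0.7, 7.6]
gripper_width: 0.0136
grasp_force: 40.0
```

```bash
python3 shift.py '[[0,0,0.0015,0,0,0,0],[0,0,0,0,0,0,0]]' 55
python3 shift.py '[[0,0,0.001,0,0,0,0],[0,0,0,0,0,0,0]]'
python3 shift.py '[[0,0,0.001,0,0,0,0],[0,0,0,0,0,0,0]]'
```

```text
clock: 14.2
tool_pos: [0.5046, 0.2192, 0.1171]
ee_rot: [3.141, 0.001, 2.92]
wrist_force: [-1.5, -0.0, 8.3]
gripper_width: 0.0138
grasp_force: 55.0
clock: 14.4
tool_pos: [0.5047, 0.2192, 0.117]
ee_rot: [3.141, 0.002, 2.92]
wrist_force: [-3.7, -1.3, 15.4]
gripper_width: 0.014
grasp_force: 55.0
clock: 14.6
tool_pos: [0.5047, 0.2192, 0.117]
ee_rot: [3.141, 0.002, 2.921]
wrist_force: [-6.1, -1.1, 21.9]
gripper_width: 0.0134
grasp_force: 55.0
```

```bash
python3 shift.py '[[0,-0.0002,0,0,0,0.1,0],[0,-0.0002,0,0,0,0.1,0],[0,-0.0002,0,0,0,0.1,0],[0,0,0,0,0,0,0]]'
python3 shift.py '[[0,-0.0002,0,0,0,0.1,0],[0,-0.0002,0,0,0,0.1,0],[0,-0.0002,0,0,0,0.1,0],[0,0,0,0,0,0,0]]'
python3 -c "
from plant import r
print(r.state()['moment'])"
```

```text
clock: 15.0
tool_pos: [0.5055, 0.2187, 0.117]
ee_rot: [3.139, 0.004, 2.618]
wrist_force: [-2.7, -0.7, 19.0]
gripper_width: 0.0137
grasp_force: 55.0
clock: 15.4
tool_pos: [0.5051, 0.2181, 0.117]
ee_rot: [3.138, 0.003, 2.318]
wrist_force: [-2.1, -1.3, 19.8]
gripper_width: 0.0139
grasp_force: 55.0
[-0.43798072  0.60598084 -0.03331222]
```

Turning freely with low side forces. I'll continue to the stop.

```bash
python3 shift.py '[[0,-0.0002,0,0,0,0.1,0],[0,-0.0002,0,0,0,0.1,0],[0,-0.0002,0,0,0,0.1,0],[0,-0.0002,0,0,0,0.1,0],[0,0,0,0,0,0,0]]'
python3 shift.py '[[0,-0.0002,0,0,0,0.1,0],[0,-0.0002,0,0,0,0.1,0],[0,-0.0002,0,0,0,0.1,0],[0,-0.0002,0,0,0,0.1,0],[0,0,0,0,0,0,0]]'
python3 shift.py '[[0,-0.0002,0,0,0,0.1,0],[0,0,0,0,0,0.05,0],[0,0,0,0,0,0.03,0],[0,0,0,0,0,0,0],[0,0,0,0,0,0,0]]'
python3 - <<'E'
from h import *
print(r.state()['moment'])
d=cap("scene")
u,v=map(int,proj(d,[.5,.2,.12]))
im=d["color"][v-35:v+40,u-50:u+50]
cv2.imwrite("pics/s4.png",cv2.resize(im,None,fx=8,fy=8,interpolation=cv2.INTER_CUBIC)[:,:,::-1])
E
```

```text
clock: 15.9
tool_pos: [0.5039, 0.2176, 0.117]
ee_rot: [3.138, 0.001, 1.918]
wrist_force: [-4.0, -3.0, 21.6]
gripper_width: 0.0136
grasp_force: 55.0
clock: 16.4
tool_pos: [0.5026, 0.2175, 0.117]
ee_rot: [3.139, -0.0, 1.518]
wrist_force: [-6.2, -2.2, 23.1]
gripper_width: 0.0135
grasp_force: 55.0
clock: 16.9
tool_pos: [0.5018, 0.2178, 0.117]
ee_rot: [3.141, -0.001, 1.341]
wrist_force: [-8.2, -0.6, 24.1]
gripper_width: 0.0135
grasp_force: 55.1
[-0.20319375  1.60715912  0.4110347 ]
```

View pics/s4.png

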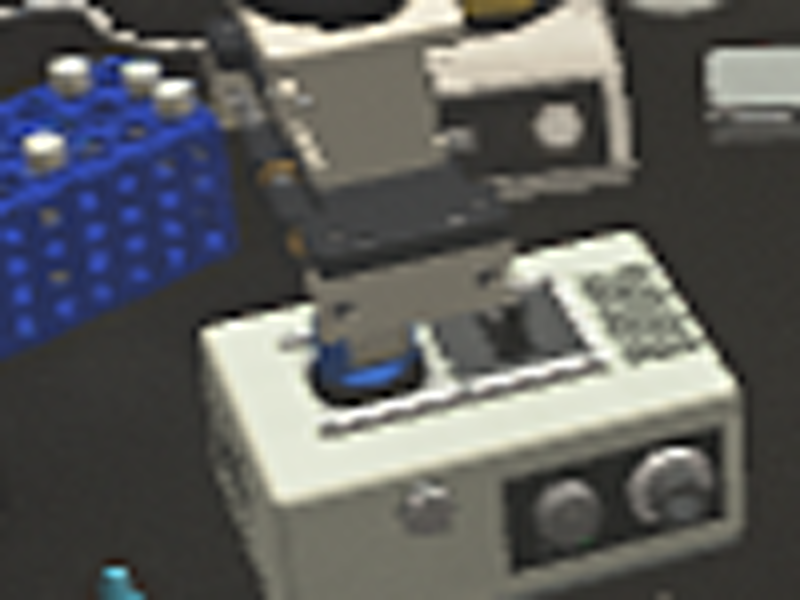

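The collar is flush at (368,380), the grip is still closed, and the shutter is still open. The measured turn is 1.58 rad with about 0.4 N m of stop torque, so it's home. Handing in.

```bash
python3 shift.py '[[0,0,0,0,0,0,0],[0,0,0,0,0,0,0],[0,0,0,0,0,0,0]]'
python3 -c "
from plant import r
print(r.finish_job())"
```

```text
clock: 17.25
tool_pos: [0.5018, 0.2178, 0.117]
ee_rot: [3.141, -0.001, 1.342]
wrist_force: [-9.8, -1.2, 24.0]
gripper_width: 0.0133
grasp_force: 55.1
the job is handed in; nothing more can be done
None
```

The blue module is in the socket, turned clockwise to its stop and still gripped and pressed with its collar flush, ready for you to tighten the lock screw; the shutter is open to its stop, the job was handed in at about 17 s, and no verdict came back.

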